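# Clear the mixing bench: paddle to the long tray, sample to the square bin

### The arm

A 6-joint arm with a two-finger parallel gripper is mounted at the origin on the work surface. World frame = base frame: x ahead of the robot, y to its left, z up, the work surface at z = 0. Lengths are in mm, angles in degrees, forces in N, time in s.
With the tool pointing down it reaches from about 300 to 850 mm from the base axis. Payload 4.2 kg.
Tool frame: the origin (TCP) lies midway between the tips of the shut fingers; the grasp point (between the pads) lies 19 mm behind it (env.tcp_to_grasp is the distance from the TCP to the grasp point, in mm); z points along the fingers, x is the direction in which the jaws open and shut, and the axes are right-handed (so a half turn about z gives the same grasp; the last joint's range is limited). The gripper opens to 91 mm and grips with 3 to 60 N. Pads are 32 mm wide; open, the fingers measure 118 mm over their backs; the gripper's body (76 mm by 178 mm) begins 60 mm behind the grasp point.
Start: joints at [-72.135, 18.312, 89.639, -0, 72.044, -1.146], TCP at [187.307, -543.654, 213.976] pointing down, gripper open.
Joint ranges: [-177.97, 177.97], [-48.28, 115.42], [12.27, 149.76], [-77.06, 257.06], [2.81, 150.46], [-146.56, 146.56]. Speed limits (degrees/s): [147.25, 147.25, 180, 180, 180, 180].

### API

Orientations are given as [roll, pitch, yaw] about the fixed x, y, z axes, in that order (R = Rz(yaw) Ry(pitch) Rx(roll)).
In Python, from workcell import env gives the robot as it stands.
- The arm moves only by the tool drive_tool, never from a script. Its argument "motion" is a list of rows, each a list of 2 entries, a list of its own where there are three numbers: the shift along the world's x, y, z in m, then the turn, a rotation vector about the world's x, y, z in rad. In form: [[[dx, dy, dz], [wx, wy, wz]], ...]. A call has exactly 10 rows; each row shifts and turns the commanded pose from where the row before left it; what a row does not reach is not made up. A row lasts 1/12 s, in which the tool goes at most 41.7 mm and 7.16 degrees, less where a joint would pass 70% of its speed; a pose out of reach is approached as far as the arm can. A call is refused whole if a number of a shift passes 0.0417 or a number of a turn 0.125, either way. A call with a gripper value outside its range is refused whole. "claw" is the opening, from 0 (shut) to 1 (fully open), set as the call begins (left out, the last holds). The fingers move at their own pace and stop on an object; "force" is the grip in N (left out, the last holds). Time passes only in rows, so rows that do not move let the fingers close, or fill a call up. It gives the time, the measured TCP pose, the force and the opening at its end, in the units of the state.
- env.state(): the state, without advancing time (a new reading comes with each control period).
- env.grab_frame(name): name is "scene" or "top" or "wrist"; returns the picture (384x512x3 uint8, red, green, blue); there is no depth.
- env.camera_params(name): a dict with "fov_y" (degrees; the focal length in pixels is half the picture's height over the tangent of half this angle, whatever the lens; pixels are square), "cx", "cy" (the principal point, pixels), "pose" (4x4, takes a point from camera to world coordinates). Camera axes: x right, y down, z forward; pixel columns grow to the right and rows downward; lengths in mm; the calibration is good to about 2 mm. A picture is of the moment at which its call begins: read the wrist's pose just before it. camera_params takes no time and is no camera call; for the wrist camera it gives the pose at the moment of the call.
- env.job_done(): hands the job in, once; it reports no verdict.
The state is a dict: "time_s": time; "qpos": joint angles; "qvel": joint speeds; "effort": joint torques, N m; "ee_pos": TCP position; "ee_rot": TCP orientation; "force": force on the tool from outside, world axes, zero at the start; "torque": the same for the moment, N m; "gripper_width": finger opening in mm.
Only numpy, scipy, OpenCV 4.12 (cv2) and the standard library are available. Lean on these libraries where they do the work, as an engineer would, in place of code of your own. Each camera call takes 0.05 s, during which the arm holds its last target.

### The job

Sort the two things left in the middle of the bench after mixing. Lay the stirrer paddle (the steel shaft with the wide white blade, not the slim spatula) down inside the long shallow tray, flat on its floor, and stand the short capped sample bottle (not the tall one) upright on the floor of the square bin.

Things in the scene. Friction and masses are not known exactly. Their poses are not given: they have to be found in the camera images.
- paddle: Stirrer paddle lying flat, 190 mm long, about 130 g: round steel shaft, 10 mm diameter, ending in a white plastic blade that widens to 60 mm, 10 mm thick. Origin: mid-length, on the underside (shaft axis 5 mm above it), a good place to grip the bare shaft; balance point about 10 mm from it towards the blade. x along the shaft to the blade, which fills x = +60 to +95 mm; z up.
- sample_bottle: Short round white plastic sample bottle with a white screw cap, 44 mm in diameter and 75 mm tall in all, standing upright, about 120 g. Origin: centre of its underside, z up. Its straight side, 10 to 40 mm above the underside, can be gripped from any direction.
- long_tray: Long shallow open grey tray for stirring tools, fixed to the bench: 280 mm (its x) by 150 mm (its y) by 35 mm high outside, walls and floor 5 mm thick. Origin: centre of its underside, on the bench; inner floor 5 mm above it; z up. It stands left or right of the robot, its long side within 0.2 rad of straight ahead.
- square_bin: Square open grey bin for samples, fixed to the bench: 170 x 170 mm by 50 mm high outside, walls and floor 5 mm thick. Origin: centre of its underside, on the bench; inner floor 5 mm above it; z up. It stands on the other side from the tray, turned up to 0.3 rad.
Not all that is in view belongs to the job. What is shaped like the sample_bottle but brown is not meant.

How it is judged:
By the outcome, as a careful person would: the job done as asked, in the order asked, and still so for the second after the job is handed in, with the robot touching nothing.
It also fails if it takes over 56 s, if anything falls off the work surface, if the arm or the gripper's body presses on something with over 40 N, if the wrist force passes 120 N, or if a joint passes its speed limit or range.

## Working session

There is one attempt and no reset: what is moved stays moved. The work goes in short steps, Python scripts to look and compute and a tool call to move; the robot and the scene stay as the last step left them, time stands still between calls to the robot, and variables do not carry over. Pictures are saved under pics/ and viewed, and the job is handed in when it is done.

Besides the shell and the picture viewer there is one more tool, called after ">>>" in YAML: its name, and indented under it one key for each argument. drive_tool: Moves the arm, as the interface text tells. Its arguments: {"type":"object","properties":{"motion":{"type":"array","items":{"type":"array"}},"claw":{"type":"number"},"force":{"type":"number"}},"required":["motion"]}

```bash
mkdir -p pics; ls; python3 - <<'E'
from workcell import env
import cv2
print(env.state())
for n in ("top","scene","wrist"):
    p=env.camera_params(n); print(n,p)
    im=env.grab_frame(n); cv2.imwrite(f"pics/{n}0.png",im[:,:,::-1])
E
```

```text
pics
{'time_s': 0.0, 'qpos': array([-7.21368136e+01,  1.83502082e+01,  8.97053806e+01,  8.75699751e-04,
        7.20429404e+01, -1.14557098e+00]), 'qvel': array([ 0.0346265 ,  0.03277313, -0.05847555,  0.00418231,  0.04716227,
        0.0359033 ]), 'effort': array([ 8.51757650e-04, -4.12456870e+01, -2.31975693e+01,  7.29713473e-02,
        4.58960503e-02, -1.33283406e-04]), 'ee_pos': array([ 187.14180031, -543.17121743,  213.14158449]), 'ee_rot': array([-1.79997198e+02,  9.84929231e-02, -7.09915109e+01]), 'force': array([-0.21846797, -0.46919259,  0.13990869]), 'torque': array([-0.01208268, -0.02980307, -0.00245277]), 'gripper_width': 91.06901017167851}
top {'fov_y': 51.545324404959985, 'cx': 254.93381975023826, 'cy': 187.00839134536088, 'pose': array([[ 1.98458446e-02, -9.90380672e-01,  1.36938914e-01,
         3.91957678e+02],
       [-9.99593308e-01, -1.68493063e-02,  2.30069459e-02,
        -2.00006690e+01],
       [-2.04783088e-02, -1.37339815e-01, -9.90312281e-01,
         1.05298960e+03],
       [ 0.00000000e+00,  0.00000000e+00,  0.00000000e+00,
         1.00000000e+00]])}
sc
[... 171 characters left out ...]
e+02],
       [ 5.74328893e-01, -6.83256677e-01,  4.50895372e-01,
        -3.62259982e+02],
       [-4.39188026e-03, -5.53360032e-01, -8.32930601e-01,
         6.81827788e+02],
       [ 0.00000000e+00,  0.00000000e+00,  0.00000000e+00,
         1.00000000e+00]])}
wrist {'fov_y': 69.88036313002537, 'cx': 259.42435250774827, 'cy': 194.99393195643125, 'pose': array([[ 3.24675237e-01, -9.05308361e-01, -2.73866321e-01,
         2.64978981e+02],
       [-9.45825534e-01, -3.10698387e-01, -9.42367884e-02,
        -5.15911530e+02],
       [ 2.23528278e-04,  2.89626111e-01, -9.57139836e-01,
         3.82885439e+02],
       [ 0.00000000e+00,  0.00000000e+00,  0.00000000e+00,
         1.00000000e+00]])}
```

View pics/top0.png

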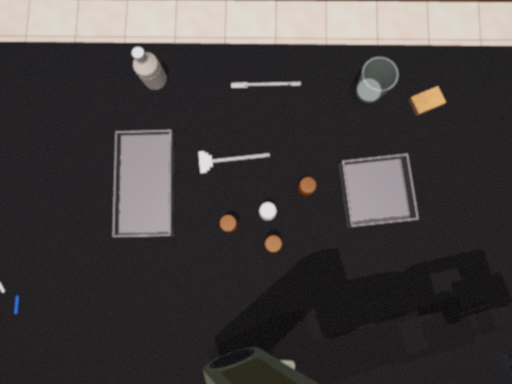

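View pics/scene0.png

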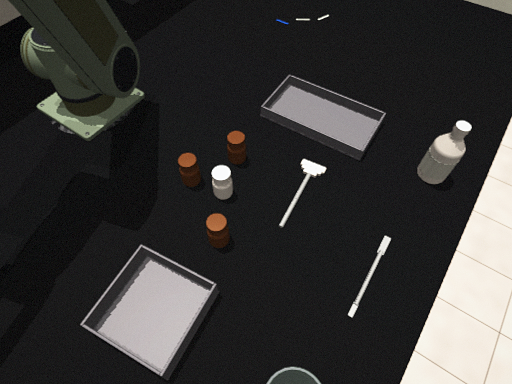

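View pics/wrist0.png

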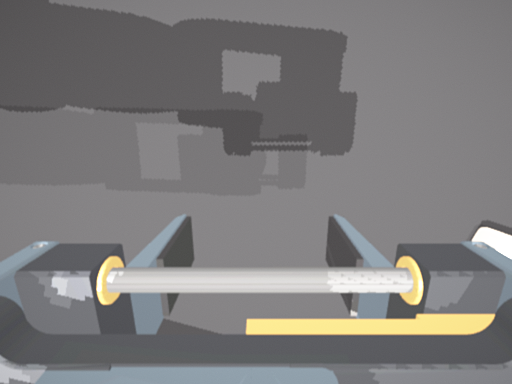

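Top view candidates:
- **Paddle:** white-bladed shaft from (200,162) to (270,155). The slim spatula at (265,84) could be mistaken for it.
- **Sample bottle:** short white one at (268,211). The lookalikes are the brown ones at (228,223), (308,185) and (273,243), and the tall bottle at (150,70).
- **Containers:** tray at (143,184), bin at (379,190).

Next I'll check the choice in a close crop and measure.

```bash
cat > h.py <<'E'
import numpy as np, cv2
from workcell import env
def ray(n,uv,z,P=None):
    P=P or env.camera_params(n); f=192/np.tan(np.radians(P['fov_y']/2))
    uv=np.atleast_2d(np.array(uv,float))
    d=np.c_[(uv[:,0]-P['cx'])/f,(uv[:,1]-P['cy'])/f,np.ones(len(uv))]@P['pose'][:3,:3].T
    o=P['pose'][:3,3]; t=(z-o[2])/d[:,2]
    return (o+d*t[:,None])[:,:2]
def proj(n,p):
    P=env.camera_params(n); f=192/np.tan(np.radians(P['fov_y']/2))
    c=(np.atleast_2d(p)-P['pose'][:3,3])@P['pose'][:3,:3]
    return np.c_[f*c[:,0]/c[:,2]+P['cx'],f*c[:,1]/c[:,2]+P['cy']]
E
python3 - <<'E'
from h import *
t=cv2.imread('pics/top0.png'); s=cv2.imread('pics/scene0.png')
a=cv2.resize(t[130:270,100:430],None,fx=2.3,fy=2.3,interpolation=2); cv2.imwrite('pics/crop_t.png',a)
b=cv2.resize(s[120:260,160:400],None,fx=3,fy=3,interpolation=2); cv2.imwrite('pics/crop_s.png',b)
def comps(im,n,lo,box):
    hsv=cv2.cvtColor(im,cv2.COLOR_BGR2HSV)
    m=((hsv[...,2]>lo)&(hsv[...,1]<70)).astype('uint8')
    k=np.zeros_like(m); k[box[1]:box[3],box[0]:box[2]]=m[box[1]:box[3],box[0]:box[2]]
    N,l,st,c=cv2.connectedComponentsWithStats(k)
    for i in range(1,N):
        if st[i,4]>15: print(n,st[i],c[i])
    return l
for lo in (110,170):
  comps(t,'top',lo,(180,130,330,260)); comps(s,'scene',lo,(170,120,340,240))
# tray / bin contours
for name,box,thr in (('tray',(100,115,185,250),50),('bin',(330,140,430,240),50)):
    g=cv2.cvtColor(t,cv2.COLOR_BGR2GRAY); k=np.zeros_like(g); x0,y0,x1,y1=box
    k[y0:y1,x0:x1]=(g[y0:y1,x0:x1]>thr)*255
    cs,_=cv2.findContours(k,cv2.RETR_EXTERNAL,2); c=max(cs,key=cv2.contourArea)
    for hgt in ((35,) if name=='tray' else (50,)):
        w=ray('top',c[:,0,:],hgt); r=cv2.minAreaRect(w.astype('float32')); print(name,'rim',r)
    k[:]=0; k[y0:y1,x0:x1]=(g[y0:y1,x0:x1]>125)*255
    k=cv2.morphologyEx(k,cv2.MORPH_OPEN,np.ones((7,7)))
    cs,_=cv2.findContours(k,cv2.RETR_EXTERNAL,2); c=max(cs,key=cv2.contourArea)
    print('floor',cv2.minAreaRect(ray('top',c[:,0,:],5).astype('float32')))
E
```

```text
top [198 150  72  24 534] [221.25468165 159.60861423]
top [259 202  18  19 271] [267.36531365 210.64575646]
scene [292 120  48  21 522] [323.26436782 126.64942529]
scene [279 159  48  68 531] [303.58003766 182.8700565 ]
scene [211 165  21  34 474] [221.18987342 179.63080169]
top [198 151  71  22 366] [217.06557377 160.03005464]
top [260 202  16  17 217] [267.43317972 210.33640553]
scene [279 159  47  67 451] [304.09977827 181.80266075]
scene [211 165  20  15 228] [220.64035088 172.28070175]
tray rim ((540.8912963867188, 296.4994201660156), (286.510498046875, 160.1175079345703), 2.5219533443450928)
floor ((543.6884765625, 300.2435302734375), (265.242919921875, 136.48507690429688), 2.8256380558013916)
bin rim ((529.873046875, -308.10577392578125), (176.32260131835938, 183.90219116210938), 7.301612377166748)
floor ((535.0103759765625, -313.568359375), (151.88783264160156, 154.11419677734375), 7.0297040939331055)
```

```bash
ls pics
```

```text
crop_s.png
crop_t.png
scene0.png
top0.png
wrist0.png
```

View pics/crop_t.png

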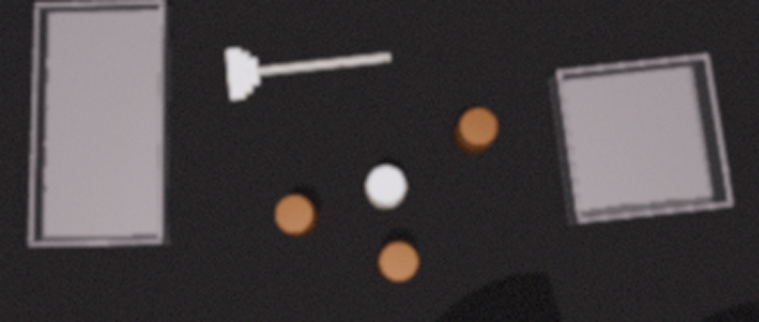

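View pics/crop_s.png

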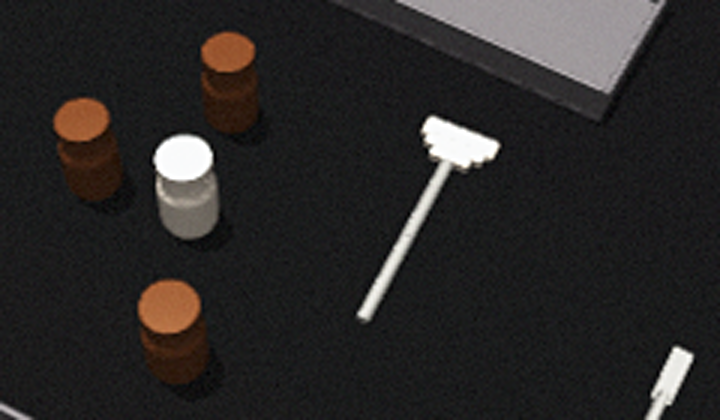

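```bash
python3 - <<'E'
from h import *
t=cv2.imread('pics/top0.png'); s=cv2.imread('pics/scene0.png')
def pts(im,box,lo,sat=70):
    hsv=cv2.cvtColor(im,cv2.COLOR_BGR2HSV); x0,y0,x1,y1=box
    m=((hsv[...,2]>lo)&(hsv[...,1]<sat))[y0:y1,x0:x1]; v,u=np.nonzero(m); return np.c_[u+x0,v+y0]
for n,im,box in (('top',t,(190,145,280,180)),('scene',s,(275,156,330,230))):
    w=ray(n,pts(im,box,110),8)
    if n=='top': sh=w[w[:,1]<70]
    # shaft: project; initial axis via farthest
    c,ax=None,None
    tail=w[np.argmin(w[:,1])]
    d=w-tail; r=np.hypot(*d.T); sh=w[(r<120)]
    vx,vy,x,y=cv2.fitLine(sh.astype('float32'),2,0,.01,.01).ravel()
    if vy<0: vx,vy=-vx,-vy
    q=(w-[x,y])@[vx,vy]; lat=(w-[x,y])@[-vy,vx]
    print(n,'dir',np.degrees(np.arctan2(vy,vx)),'len',np.ptp(q),'latrange',lat.min(),lat.max(),'mid',np.array([x,y])+(q.min()+q.max())/2*np.array([vx,vy]),'tail',np.array([x,y])+q.min()*np.array([vx,vy]),'tip',np.array([x,y])+q.max()*np.array([vx,vy]))
print('cap top', ray('top',[[267.5,210.4]],75), 'scene', ray('scene',[[220.6,172.3]],75))
hs=cv2.cvtColor(t,cv2.COLOR_BGR2HSV); m=((hs[...,1]>90)&(hs[...,2]>110)).astype('uint8'); m[:170]=0
N,l,st,c=cv2.connectedComponentsWithStats(m)
for i in range(1,N):
    if st[i,4]>60: print('brown',c[i],st[i],ray('top',[c[i]],75))
# check reprojection of paddle/bottle
E
```

```text
top dir 97.23844 len 192.57413251957286 latrange -32.25096261943326 31.607576079940564 mid [613.39350496  63.40803167] tail [625.52556359 -32.11166347] tip [601.26144633 158.92772681]
scene dir 97.05877 len 191.6333576281658 latrange -29.653522945339642 31.016296830659627 mid [615.39651434  63.05631997] tail [627.17116643 -32.03412723] tip [603.62186225 158.14676717]
cap top [[469.59479353 -29.371036  ]] scene [[472.47796643 -29.80121772]]
brown [307.54028436 184.72511848] [300 177  16  17 211] [[ 535.12360612 -127.56825125]]
brown [227.5        222.86363636] [220 215  16  17 220] [[437.15170077  68.34378721]]
brown [273.        243.3231441] [265 235  17  17 229] [[389.62155076 -43.99096592]]
brown [ 15.98666667 304.24      ] [ 14 295   5  19  75] [[231.64007126 574.0794256 ]]
```

The crops confirm both choices. The scene camera shows the white-bladed paddle and the only white short bottle, which stands among three brown ones.

World positions, with the two views agreeing to about 2 mm:
- **Paddle:** middle at (614, 63), blade direction 97.1°.
- **Bottle:** (471, -30).
- **Tray:** (542, 298), turned 2.6°.
- **Bin:** (532, -311), turned 7.2°.

Now I'll move to the paddle.

>>> drive_tool:
  motion:
    - [[0.0213,0.0307,0],[0,0,0.068]]
    - [[0.0213,0.0307,0],[0,0,0.068]]
    - [[0.0213,0.0307,0],[0,0,0.068]]
    - [[0.0213,0.0307,0],[0,0,0.068]]
    - [[0.0213,0.0307,0],[0,0,0.068]]
    - [[0.0213,0.0307,0],[0,0,0.068]]
    - [[0.0213,0.0307,0],[0,0,0.068]]
    - [[0.0213,0.0307,0],[0,0,0.068]]
    - [[0.0213,0.0307,0],[0,0,0.068]]
    - [[0.0213,0.0307,0],[0,0,0.068]]
  claw: 0.6
  force: 25

```text
time_s: 0.98
ee_pos: [400.9, -234.9, 213.9]
ee_rot: [180.0, -0.0, -31.8]
force: [1.0, -0.3, 0.1]
gripper_width: 54.7
```

>>> drive_tool:
  motion:
    - [[0.0213,0.0307,0],[0,0,0.068]]
    - [[0.0213,0.0307,0],[0,0,0.068]]
    - [[0.0213,0.0307,0],[0,0,0.068]]
    - [[0.0213,0.0307,0],[0,0,0.068]]
    - [[0.0213,0.0307,0],[0,0,0.068]]
    - [[0.0213,0.0307,0],[0,0,0.068]]
    - [[0.0213,0.0307,0],[0,0,0.068]]
    - [[0.0213,0.0307,0],[0,0,0.068]]
    - [[0.0213,0.0307,0],[0,0,0.068]]
    - [[0.0213,0.0307,0],[0,0,0.068]]

```text
time_s: 1.82
ee_pos: [613.9, 72.1, 213.6]
ee_rot: [180.0, 0.0, 7.1]
force: [0.8, -0.6, 0.1]
gripper_width: 54.5
```

>>> drive_tool:
  motion:
    - [[0,-0.001,-0.02],[0,0,0]]
    - [[0,0,-0.02],[0,0,0]]
    - [[0,0,-0.02],[0,0,0]]
    - [[0,0,-0.02],[0,0,0]]
    - [[0,0,-0.02],[0,0,0]]
    - [[0,0,-0.02],[0,0,0]]
    - [[0,0,-0.02],[0,0,0]]
    - [[0,0,-0.01],[0,0,0]]
    - [[0,0,0],[0,0,0]]
    - [[0,0,0],[0,0,0]]

```text
time_s: 2.65
ee_pos: [613.3, 69.3, 63.9]
ee_rot: [-180.0, 0.0, 6.9]
force: [-0.8, 0.0, 0.1]
gripper_width: 55.3
```

```bash
python3 - <<'E'
from h import *
P=env.camera_params('wrist'); im=env.grab_frame('wrist'); cv2.imwrite('pics/w1.png',im[:,:,::-1])
print(env.state()['ee_pos'])
e=env.state()['ee_pos']
print('tcp floor px',proj('wrist',[[e[0],e[1],5],[614.4,63.2,5],[626.2,-31,5],[602.6,157.5,5]]))
E
```

```text
[613.99973144  69.42534913  64.75246059]
tcp floor px [[259.2779404  209.17710469]
 [258.89066698 215.74347945]
 [259.40037282 305.03337021]
 [258.26657254 103.66788019]]
```

View pics/w1.png

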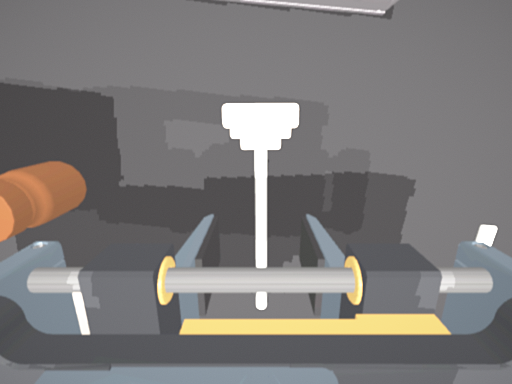

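The shaft lies at column 261, vertical in the picture and centred between the jaws, with the blade tip at row 104. That matches the prediction. Now I'll descend and grip.

>>> drive_tool:
  motion:
    - [[0,0,-0.01],[0,0,0]]
    - [[0,0,-0.01],[0,0,0]]
    - [[0,0,-0.01],[0,0,0]]
    - [[0,0,-0.01],[0,0,0]]
    - [[0,0,-0.008],[0,0,0]]
    - [[0,0,-0.006],[0,0,0]]
    - [[0,0,-0.004],[0,0,0]]
    - [[0,0,-0.003],[0,0,0]]
    - [[0,0,0],[0,0,0]]
    - [[0,0,0],[0,0,0]]

```text
time_s: 3.53
ee_pos: [613.5, 69.3, 3.1]
ee_rot: [-180.0, -0.0, 6.9]
force: [0.4, 0.1, -0.5]
gripper_width: 54.8
```

>>> drive_tool:
  motion:
    - [[0,0,0],[0,0,0]]
    - [[0,0,0],[0,0,0]]
    - [[0,0,0],[0,0,0]]
    - [[0,0,0],[0,0,0]]
    - [[0,0,0],[0,0,0]]
    - [[0,0,0],[0,0,0]]
    - [[0,0,0],[0,0,0]]
    - [[0,0,0],[0,0,0]]
    - [[0,0,0],[0,0,0]]
    - [[0,0,0],[0,0,0]]
  claw: 0
  force: 30

```text
time_s: 4.37
ee_pos: [613.5, 69.3, 3.0]
ee_rot: [-180.0, -0.0, 6.9]
force: [0.1, -0.6, -0.2]
gripper_width: 9.1
```

>>> drive_tool:
  motion:
    - [[0,0,0.004],[0,0,0]]
    - [[0,0,0.008],[0,0,0]]
    - [[0,0,0.012],[0,0,0]]
    - [[0,0,0.015],[0,0,0]]
    - [[0,0,0.015],[0,0,0]]
    - [[0,0,0.015],[0,0,0]]
    - [[0,0,0.015],[0,0,0]]
    - [[0,0,0.01],[0,0,0]]
    - [[0,0,0.006],[0,0,0]]
    - [[0,0,0],[0,0,0]]

```text
time_s: 5.2
ee_pos: [614.2, 69.4, 104.9]
ee_rot: [180.0, -0.2, 6.9]
force: [-0.4, 0.3, -1.8]
gripper_width: 9.2
```

```bash
python3 - <<'E'
from h import *
P=env.camera_params('wrist'); im=env.grab_frame('wrist'); a=im[:,:,::-1]
b=env.grab_frame('scene')[:,:,::-1]
cv2.imwrite('pics/w2.png',np.hstack([a[:,80:450],b[:,130:510]]))
print(env.state()['ee_pos'],env.state()['force'],env.state()['gripper_width'])
E
```

```text
[612.9623738   69.30886828 102.78402919] [-0.66583968  0.37371564 -1.37509698] 9.088876277629563
```

View pics/w2.png

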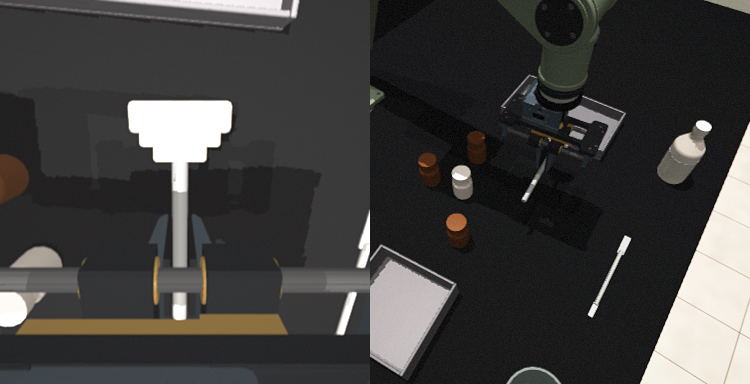

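>>> drive_tool:
  motion:
    - [[-0.005,0.015,0],[0,0,0.1]]
    - [[-0.005,0.015,0],[0,0,0.1]]
    - [[-0.005,0.015,0],[0,0,0.1]]
    - [[-0.005,0.015,0],[0,0,0.1]]
    - [[-0.005,0.015,0],[0,0,0.1]]
    - [[-0.005,0.015,0],[0,0,0.1]]
    - [[-0.005,0.015,0],[0,0,0.1]]
    - [[-0.005,0.015,0],[0,0,0.1]]
    - [[-0.005,0.015,0],[0,0,0.1]]
    - [[-0.005,0.015,0],[0,0,0.1]]

```text
time_s: 6.13
ee_pos: [562.3, 219.8, 101.7]
ee_rot: [-179.9, 0.1, 64.5]
force: [0.4, -0.5, -1.1]
gripper_width: 9.2
```

>>> drive_tool:
  motion:
    - [[-0.005,0.016,0],[0,0,0.1]]
    - [[-0.005,0.016,0],[0,0,0.1]]
    - [[-0.006,0.016,0],[0,0,0.1]]
    - [[-0.006,0.016,0],[0,0,0.1]]
    - [[-0.005,0.015,0],[0,0,0.096]]
    - [[0,0,0],[0,0,0]]
    - [[0,0,0],[0,0,0]]
    - [[0,0,0],[0,0,0]]
    - [[0,0,0],[0,0,0]]
    - [[0,0,0],[0,0,0]]

```text
time_s: 6.97
ee_pos: [536.5, 297.5, 102.7]
ee_rot: [-180.0, 0.0, 92.6]
force: [-0.2, -0.3, -1.6]
gripper_width: 9.4
```

```bash
python3 - <<'E'
from h import *
P=env.camera_params('wrist'); im=env.grab_frame('wrist'); a=im[:,:,::-1]
b=env.grab_frame('top')[:,:,::-1]
cv2.imwrite('pics/w3.png',np.hstack([a[:,80:450],b[:,60:440]]))
print(env.state()['ee_pos'],env.state()['ee_rot'],env.state()['force'],env.state()['gripper_width'])
E
```

```text
[536.56155007 297.65738332 102.94912381] [-1.79996684e+02  3.62857792e-03  9.25706310e+01] [-0.34364496  0.16127225 -1.47508538] 9.119833286293712
```

View pics/w3.png

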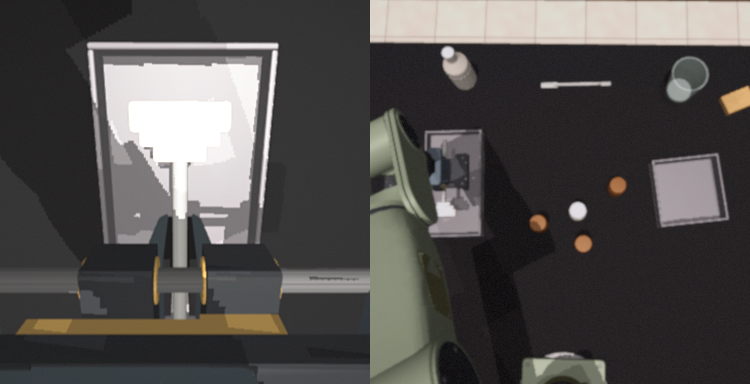

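The wrist view shows the blade and shaft in line with the tray and inside its walls. The walls are at about columns 100 and 265, with the blade at 130–230. Lowering now.

>>> drive_tool:
  motion:
    - [[0,0,-0.012],[0,0,0]]
    - [[0,0,-0.012],[0,0,0]]
    - [[0,0,-0.012],[0,0,0]]
    - [[0,0,-0.012],[0,0,0]]
    - [[0,0,-0.012],[0,0,0]]
    - [[0,0,-0.01],[0,0,0]]
    - [[0,0,-0.01],[0,0,0]]
    - [[0,0,-0.007],[0,0,0]]
    - [[0,0,-0.003],[0,0,0]]
    - [[0,0,0],[0,0,0]]

```text
time_s: 7.9
ee_pos: [536.0, 298.1, 12.3]
ee_rot: [-179.9, 0.0, 92.6]
force: [-0.2, -0.5, -1.9]
gripper_width: 9.2
```

>>> drive_tool:
  motion:
    - [[0,0,-0.002],[0,0,0]]
    - [[0,0,-0.001],[0,0,0]]
    - [[0,0,-0.001],[0,0,0]]
    - [[0,0,0],[0,0,0]]
    - [[0,0,0],[0,0,0]]
    - [[0,0,0],[0,0,0]]
    - [[0,0,0],[0,0,0]]
    - [[0,0,0],[0,0,0]]
    - [[0,0,0],[0,0,0]]
    - [[0,0,0],[0,0,0]]

```text
time_s: 8.73
ee_pos: [536.3, 298.3, 9.0]
ee_rot: [180.0, -0.0, 92.6]
force: [0.0, 0.7, -1.5]
gripper_width: 9.2
```

>>> drive_tool:
  motion:
    - [[0,0,-0.0005],[0,0,0]]
    - [[0,0,-0.0005],[0,0,0]]
    - [[0,0,-0.0003],[0,0,0]]
    - [[0,0,0],[0,0,0]]
    - [[0,0,0],[0,0,0]]
    - [[0,0,0],[0,0,0]]
    - [[0,0,0],[0,0,0]]
    - [[0,0,0],[0,0,0]]
    - [[0,0,0],[0,0,0]]
    - [[0,0,0],[0,0,0]]

```text
time_s: 9.57
ee_pos: [536.4, 298.4, 8.0]
ee_rot: [180.0, -0.0, 92.6]
force: [-2.5, -0.3, 4.7]
gripper_width: 9.6
```

Contact shows as +4.7 N. Opening partly, to clear the tray walls, and then lifting.

>>> drive_tool:
  motion:
    - [[0,0,0],[0,0,0]]
    - [[0,0,0],[0,0,0]]
    - [[0,0,0],[0,0,0]]
    - [[0,0,0],[0,0,0]]
    - [[0,0,0],[0,0,0]]
    - [[0,0,0],[0,0,0]]
    - [[0,0,0],[0,0,0]]
    - [[0,0,0.003],[0,0,0]]
    - [[0,0,0.005],[0,0,0]]
    - [[0,0,0.01],[0,0,0]]
  claw: 0.5

```text
time_s: 10.4
ee_pos: [535.7, 298.0, 25.4]
ee_rot: [-179.9, 0.0, 92.6]
force: [-0.5, -0.0, -0.4]
gripper_width: 45.6
```

>>> drive_tool:
  motion:
    - [[0,0,0.02],[0,0,0]]
    - [[0,0,0.02],[0,0,0]]
    - [[0,0,0.02],[0,0,0]]
    - [[0,0,0.02],[0,0,0]]
    - [[0,0,0.02],[0,0,0]]
    - [[0,0,0.02],[0,0,0]]
    - [[0,0,0.02],[0,0,0]]
    - [[0,0,0.01],[0,0,0]]
    - [[0,0,0],[0,0,0]]
    - [[0,0,0],[0,0,0]]

```text
time_s: 11.23
ee_pos: [536.3, 298.3, 176.1]
ee_rot: [180.0, -0.0, 92.6]
force: [0.2, -1.0, -0.9]
gripper_width: 45.5
```

```bash
python3 - <<'E'
from h import *
im=env.grab_frame('wrist'); a=im[:,:,::-1]
b=env.grab_frame('scene')[:,:,::-1]
cv2.imwrite('pics/w4.png',np.hstack([a[:,80:450],b[:,130:510]]))
print(env.state()['ee_pos'],env.state()['ee_rot'],env.state()['force'],env.state()['gripper_width'])
E
```

```text
[535.5446532  297.94144338 174.4157577 ] [-1.79873561e+02  5.50135067e-02  9.26481689e+01] [ 0.44794306 -0.86649503 -0.67783334] 45.420345746864385
```

View pics/w4.png

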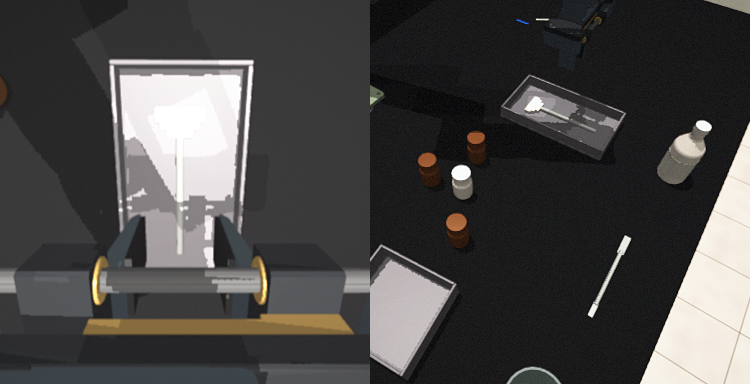

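The paddle lies flat in the tray, with its blade near scene crop (538,103) and clear of all the walls. Next is the bottle. The jaws go at 60° so the fingers pass between the brown bottles.

>>> drive_tool:
  motion:
    - [[-0.004,-0.0205,0],[0,0,-0.036]]
    - [[-0.004,-0.0205,0],[0,0,-0.036]]
    - [[-0.004,-0.0205,0],[0,0,-0.036]]
    - [[-0.004,-0.0205,0],[0,0,-0.036]]
    - [[-0.004,-0.0205,0],[0,0,-0.036]]
    - [[-0.004,-0.0205,0],[0,0,-0.036]]
    - [[-0.004,-0.0205,0],[0,0,-0.036]]
    - [[-0.004,-0.0205,0],[0,0,-0.036]]
    - [[-0.004,-0.0205,0],[0,0,-0.036]]
    - [[-0.004,-0.0205,0],[0,0,-0.036]]
  claw: 1

```text
time_s: 12.17
ee_pos: [495.2, 92.3, 174.2]
ee_rot: [-179.8, 0.1, 71.9]
force: [0.9, -0.1, -0.0]
gripper_width: 91.0
```

>>> drive_tool:
  motion:
    - [[-0.004,-0.0205,0],[0,0,-0.036]]
    - [[-0.004,-0.0205,0],[0,0,-0.036]]
    - [[-0.004,-0.0205,0],[0,0,-0.036]]
    - [[-0.004,-0.0205,0],[0,0,-0.036]]
    - [[-0.004,-0.0205,0],[0,0,-0.036]]
    - [[-0.004,-0.0205,0],[0,0,-0.03]]
    - [[-0.001,0,0],[0,0,0]]
    - [[0,0,0],[0,0,0]]
    - [[0,0,0],[0,0,0]]
    - [[0,0,0],[0,0,0]]

```text
time_s: 13.0
ee_pos: [471.3, -28.9, 175.2]
ee_rot: [-179.9, -0.0, 60.1]
force: [0.2, 0.1, 0.3]
gripper_width: 91.0
```

```bash
python3 - <<'E'
from h import *
P=env.camera_params('wrist'); im=env.grab_frame('wrist'); a=im[:,:,::-1]
cv2.imwrite('pics/w5.png',a)
print(env.state()['ee_pos'],env.state()['ee_rot'],env.state()['gripper_width'])
hsv=cv2.cvtColor(np.ascontiguousarray(a),cv2.COLOR_BGR2HSV); m=((hsv[...,2]>215)&(hsv[...,1]<60)).astype('uint8')
N,l,st,c=cv2.connectedComponentsWithStats(m)
for i in range(1,N):
    if st[i,4]>300: print(c[i],st[i],ray('wrist',[c[i]],75,P))
print('expected', proj('wrist',[[471,-29.6,75]]))
E
```

```text
[471.33815562 -28.79769846 175.34415719] [-1.79960553e+02 -6.36419247e-03  6.00661686e+01] 91.13927477067978
[488.94378166  62.29514627] [ 446    0   66  182 6119] [[465.96287136 211.57599503]]
[259.92424242 189.3715415 ] [ 241  164   39   50 1518] [[465.78523076 -24.86081286]]
[293.52442997 280.85667752] [259 278  71   6 307] [[578.05361822 -45.67949415]]
[291.73125 286.5375 ] [250 285  83   4 320] [[583.64206967 -50.96029191]]
expected [[258.38600857 195.71820179]]
```

View pics/w5.png

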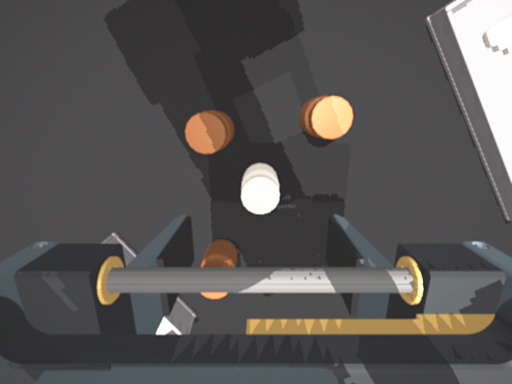

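Candidates here are the white bottle at (260,192) and the brown ones at (208,132), (328,118) and (218,265). The white cap sits where predicted, and the finger columns, about 170 and 350, are clear of the brown ones.

>>> drive_tool:
  motion:
    - [[0,-0.001,-0.016],[0,0,0]]
    - [[0,0,-0.016],[0,0,0]]
    - [[0,0,-0.016],[0,0,0]]
    - [[0,0,-0.016],[0,0,0]]
    - [[0,0,-0.014],[0,0,0]]
    - [[0,0,-0.012],[0,0,0]]
    - [[0,0,-0.01],[0,0,0]]
    - [[0,0,-0.01],[0,0,0]]
    - [[0,0,-0.01],[0,0,0]]
    - [[0,0,-0.01],[0,0,0]]

```text
time_s: 13.88
ee_pos: [471.6, -29.8, 45.1]
ee_rot: [180.0, -0.0, 60.1]
force: [-0.8, 0.2, 0.6]
gripper_width: 91.3
```

>>> drive_tool:
  motion:
    - [[0,0,-0.008],[0,0,0]]
    - [[0,0,-0.008],[0,0,0]]
    - [[0,0,-0.008],[0,0,0]]
    - [[0,0,-0.006],[0,0,0]]
    - [[0,0,-0.004],[0,0,0]]
    - [[0,0,-0.001],[0,0,0]]
    - [[0,0,0],[0,0,0]]
    - [[0,0,0],[0,0,0]]
    - [[0,0,0],[0,0,0]]
    - [[0,0,0],[0,0,0]]

```text
time_s: 14.72
ee_pos: [471.6, -30.7, 11.0]
ee_rot: [180.0, -0.0, 60.0]
force: [0.8, 0.4, 0.4]
gripper_width: 91.1
```

>>> drive_tool:
  motion:
    - [[0,0,0],[0,0,0]]
    - [[0,0,0],[0,0,0]]
    - [[0,0,0],[0,0,0]]
    - [[0,0,0],[0,0,0]]
    - [[0,0,0],[0,0,0]]
    - [[0,0,0],[0,0,0]]
    - [[0,0,0],[0,0,0]]
    - [[0,0,0],[0,0,0]]
    - [[0,0,0],[0,0,0]]
    - [[0,0,0],[0,0,0]]
  claw: 0
  force: 20

```text
time_s: 15.55
ee_pos: [471.4, -30.6, 10.7]
ee_rot: [180.0, -0.0, 60.0]
force: [-0.2, 0.9, -0.1]
gripper_width: 43.6
```

Gripped at 43.6 mm. Lifting to about 120 mm.

>>> drive_tool:
  motion:
    - [[0,0,0.004],[0,0,0]]
    - [[0,0,0.008],[0,0,0]]
    - [[0,0,0.014],[0,0,0]]
    - [[0,0,0.018],[0,0,0]]
    - [[0,0,0.018],[0,0,0]]
    - [[0,0,0.018],[0,0,0]]
    - [[0,0,0.018],[0,0,0]]
    - [[0,0,0.014],[0,0,0]]
    - [[0,0,0.008],[0,0,0]]
    - [[0,0,0],[0,0,0]]

```text
time_s: 16.38
ee_pos: [472.4, -30.8, 132.7]
ee_rot: [179.8, -0.1, 60.0]
force: [0.2, -0.1, -1.4]
gripper_width: 43.4
```

```bash
python3 - <<'E'
from h import *
b=env.grab_frame('scene')[:,:,::-1]
cv2.imwrite('pics/s6.png',b)
print(env.state()['ee_pos'],env.state()['force'],env.state()['gripper_width'])
E
```

```text
[471.57793721 -30.69669423 131.39313011] [-0.18862113  0.72550285 -1.38528729] 43.28133000098572
```

View pics/s6.png

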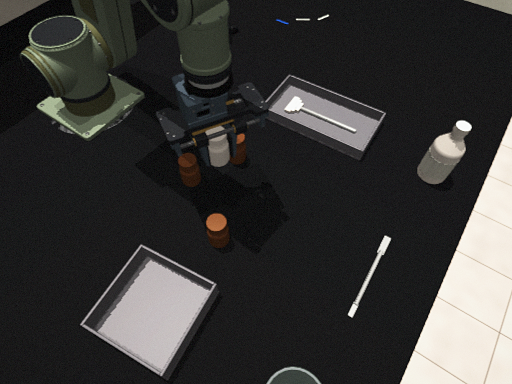

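The scene shows the bottle held clear of the brown ones at (218,150). Next, move it over the bin.

>>> drive_tool:
  motion:
    - [[0.002,-0.01,0],[0,0,0]]
    - [[0.003,-0.015,0],[0,0,0]]
    - [[0.0044,-0.02,0],[0,0,0]]
    - [[0.0044,-0.02,0],[0,0,0]]
    - [[0.0044,-0.02,0],[0,0,0]]
    - [[0.0044,-0.02,0],[0,0,0]]
    - [[0.0044,-0.02,0],[0,0,0]]
    - [[0.0044,-0.02,0],[0,0,0]]
    - [[0.0044,-0.02,0],[0,0,0]]
    - [[0.0044,-0.02,0],[0,0,0]]

```text
time_s: 17.27
ee_pos: [510.7, -217.2, 129.1]
ee_rot: [-179.8, 0.0, 60.0]
force: [0.3, -0.3, -2.2]
gripper_width: 43.4
```

>>> drive_tool:
  motion:
    - [[0.0044,-0.02,0],[0,0,0]]
    - [[0.0044,-0.02,0],[0,0,0]]
    - [[0.0044,-0.02,0],[0,0,0]]
    - [[0.003,-0.015,0],[0,0,0]]
    - [[0.003,-0.012,0],[0,0,0]]
    - [[0.0016,-0.008,0],[0,0,0]]
    - [[0,0,0],[0,0,0]]
    - [[0,0,0],[0,0,0]]
    - [[0,0,0],[0,0,0]]
    - [[0,0,0],[0,0,0]]

```text
time_s: 18.1
ee_pos: [532.1, -309.7, 130.7]
ee_rot: [-180.0, -0.0, 60.0]
force: [0.1, -0.1, -1.1]
gripper_width: 43.5
```

```bash
python3 - <<'E'
from h import *
a=env.grab_frame('wrist')[:,:,::-1]
b=env.grab_frame('scene')[:,:,::-1]
cv2.imwrite('pics/w7.png',np.hstack([a[:,60:460],b[:,:380]]))
print(env.state()['ee_pos'],env.state()['ee_rot'],env.state()['force'],env.state()['gripper_width'])
E
```

```text
[ 532.28071986 -309.8911985   130.88679776] [-1.79999511e+02 -1.19803392e-02  6.00396751e+01] [-0.21404811  0.72116256 -1.60432198] 43.371406557325535
```

View pics/w7.png

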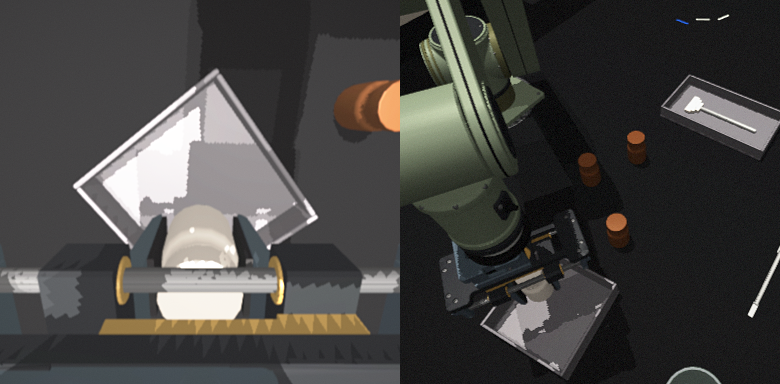

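The bottle is centred over the bin, so I'll lower it. I expect contact at a TCP height of about 15.7.

>>> drive_tool:
  motion:
    - [[0,-0.001,-0.014],[0,0,0]]
    - [[0,0,-0.014],[0,0,0]]
    - [[0,0,-0.014],[0,0,0]]
    - [[0,0,-0.014],[0,0,0]]
    - [[0,0,-0.014],[0,0,0]]
    - [[0,0,-0.012],[0,0,0]]
    - [[0,0,-0.01],[0,0,0]]
    - [[0,0,-0.009],[0,0,0]]
    - [[0,0,-0.007],[0,0,0]]
    - [[0,0,-0.004],[0,0,0]]

```text
time_s: 19.03
ee_pos: [532.1, -311.4, 17.9]
ee_rot: [-180.0, -0.0, 60.0]
force: [-0.7, -0.7, -1.1]
gripper_width: 43.6
```

>>> drive_tool:
  motion:
    - [[0,0,-0.001],[0,0,0]]
    - [[0,0,-0.001],[0,0,0]]
    - [[0,0,0],[0,0,0]]
    - [[0,0,0],[0,0,0]]
    - [[0,0,0],[0,0,0]]
    - [[0,0,0],[0,0,0]]
    - [[0,0,0],[0,0,0]]
    - [[0,0,0],[0,0,0]]
    - [[0,0,0],[0,0,0]]
    - [[0,0,0],[0,0,0]]

```text
time_s: 19.87
ee_pos: [532.3, -311.7, 16.7]
ee_rot: [180.0, -0.0, 60.0]
force: [-0.4, 0.1, -2.0]
gripper_width: 43.7
```

>>> drive_tool:
  motion:
    - [[0,0,-0.0005],[0,0,0]]
    - [[0,0,-0.0005],[0,0,0]]
    - [[0,0,-0.0003],[0,0,0]]
    - [[0,0,0],[0,0,0]]
    - [[0,0,0],[0,0,0]]
    - [[0,0,0],[0,0,0]]
    - [[0,0,0],[0,0,0]]
    - [[0,0,0],[0,0,0]]
    - [[0,0,0],[0,0,0]]
    - [[0,0,0],[0,0,0]]

```text
time_s: 20.7
ee_pos: [532.4, -311.7, 15.7]
ee_rot: [180.0, -0.0, 60.0]
force: [-2.1, 0.8, 5.7]
gripper_width: 43.3
```

Contact shows as +5.7 N. Opening, then lifting straight up.

>>> drive_tool:
  motion:
    - [[0,0,0],[0,0,0]]
    - [[0,0,0],[0,0,0]]
    - [[0,0,0],[0,0,0]]
    - [[0,0,0],[0,0,0]]
    - [[0,0,0],[0,0,0]]
    - [[0,0,0],[0,0,0]]
    - [[0,0,0],[0,0,0]]
    - [[0,0,0],[0,0,0]]
    - [[0,0,0.003],[0,0,0]]
    - [[0,0,0.005],[0,0,0]]
  claw: 0.9

```text
time_s: 21.53
ee_pos: [531.9, -311.4, 23.1]
ee_rot: [-179.9, -0.0, 60.0]
force: [0.3, 0.0, 0.5]
gripper_width: 82.4
```

>>> drive_tool:
  motion:
    - [[0,0,0.01],[0,0,0]]
    - [[0,0,0.015],[0,0,0]]
    - [[0,0,0.02],[0,0,0]]
    - [[0,0,0.02],[0,0,0]]
    - [[0,0,0.025],[0,0,0]]
    - [[0,0,0.025],[0,0,0]]
    - [[0,0,0.025],[0,0,0]]
    - [[0,0,0.025],[0,0,0]]
    - [[0,0,0.015],[0,0,0]]
    - [[0,0,0.01],[0,0,0]]

```text
time_s: 22.37
ee_pos: [533.0, -312.1, 217.1]
ee_rot: [179.7, 0.0, 60.0]
force: [-0.6, -1.3, 0.6]
gripper_width: 82.1
```

>>> drive_tool:
  motion:
    - [[-0.01,0,0.01],[0,0,0]]
    - [[-0.02,0,0],[0,0,0]]
    - [[-0.02,0,0],[0,0,0]]
    - [[-0.02,0,0],[0,0,0]]
    - [[-0.02,0,0],[0,0,0]]
    - [[-0.02,0,0],[0,0,0]]
    - [[-0.02,0,0],[0,0,0]]
    - [[-0.01,0,0],[0,0,0]]
    - [[0,0,0],[0,0,0]]
    - [[0,0,0],[0,0,0]]

```text
time_s: 23.2
ee_pos: [392.2, -311.7, 223.5]
ee_rot: [180.0, -0.0, 59.9]
force: [1.0, -0.4, 0.0]
gripper_width: 82.1
```

```bash
python3 - <<'E'
from h import *
a=env.grab_frame('top')[:,:,::-1]
b=env.grab_frame('scene')[:,:,::-1]
cv2.imwrite('pics/f.png',np.hstack([a[80:330,90:450],cv2.resize(b,(0,0),fx=.8,fy=.8)[:250]]))
cv2.imwrite('pics/fc.png',cv2.resize(np.hstack([b[230:384,60:230],b[60:214,250:400]]),None,fx=2.4,fy=2.4))
print(env.state()['ee_pos'],env.state()['force'],env.state()['time_s'],env.state()['gripper_width'])
print('expect bottle cap', proj('scene',[[532,-311,80]]),proj('top',[[532,-311,80]]))
E
```

```text
[ 393.10078338 -311.81173926  223.37489052] [-0.26355855  0.00886603  0.12799901] 23.3 81.9178710809997
expect bottle cap [[146.24179862 297.06268487]] [[382.69305693 186.94244682]]
```

View pics/f.png

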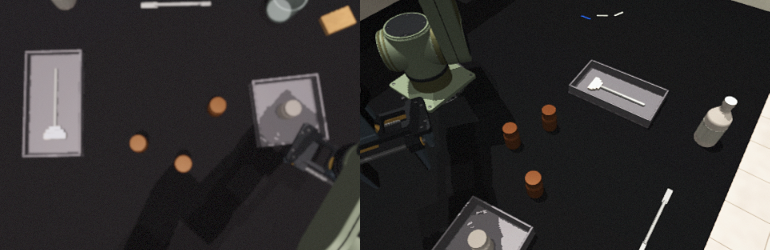

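View pics/fc.png

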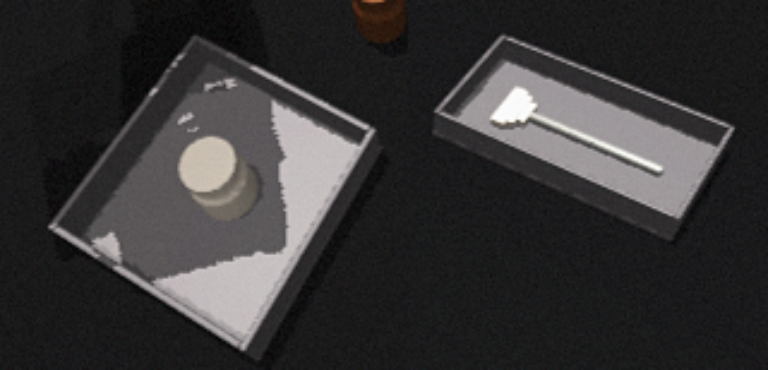

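The bottle stands upright in the bin: its cap is at scene (147,299), against (146,297) predicted for upright. The paddle lies flat inside the tray, and the three brown bottles have not moved. Handing in.

```bash
python3 -c "
from workcell import env
print(env.job_done(), env.state()['time_s'])"
```

```text
the job is handed in; nothing more can be done
the job is handed in; nothing more can be done
```

I laid the stirrer paddle flat inside the long tray first, then stood the short white bottle upright near the middle of the square bin. I handed in at about 23.3 s, inside the 56 s limit.

- **Final pictures:** the paddle lies on the tray floor, clear of all the walls. The bottle's cap is about 2 pixels from where an upright bottle's cap should appear. The brown bottles have not moved.
- **Forces:** the highest readings I saw were about 5 to 6 N at the two touch-downs. The force was close to zero at the end, with the gripper open and well clear.
- **Disagreements:** the two camera views differed by 2 to 3 mm at most. The gripper read 9.1 mm on the 10 mm shaft. Neither affected the result, and no check failed.

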